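# Stand a link plate in the sprung inspection clamp

### The job

Take the aluminium link off its sloping rest and stand it upright, eye end up, in the slot of the spring-jaw inspection clamp: press its square foot in between the fixed wall and the sprung jaw so that it sits fully home on the slot's floor with its edge up against the end stop, and let go of it. Do not shift the stop's setting and leave the other things on the bench alone.

Things in the scene. Friction and masses are not known exactly. Their poses are not given: they have to be found in the camera images.
- link: Loose flat aluminium link, 130 long, 50 wide, 12 thick, about 0.25 kg: square foot and shank, round eye (50 outside, 28 bore, centre 105 from the foot) at the other end. Origin: centre of the foot's end face; z along the link to the eye, y along the width, x through the thickness. Both faces alike: it may stand either way round. It starts on the rest, sloping up at 50 degrees. (mm)
- rest: Fixed rest: grey base 130 x 90 x 8 with an aluminium slope 30 wide, 80 long, rising to +x at 50 degrees, and a ledge under the link's foot (foot centre 26 above the bench). Origin: centre of the base's underside. The link overhangs the slope by 10 on each side, so fingers can close across its width. (mm)
- fixture: Fixed clamp, white base 125 (x) x 195 (y) x 15. Slot along y between a steel fixed wall (-x side) and a sprung jaw (+x side), both y -55 to 55. Origin: on the underside, below the wall's slot face, mid length; z up. Slot floor = base top, z 15. Wall face upright z 15 to 42, then leans back to x -4 at z 50. Spring housing behind the jaw: x 61 to 79, 45 high. (mm)
- slot (a point): Point on the slot's floor, at the middle of its length, 6 mm from the fixed wall's face: the centre of the foot of a 12 mm plate standing flat against the wall. Axes as fixture (y along the slot).
- stop_face (a point): On the end stop's face, 15 above the slot floor, 6 from the wall's face; axes as fixture. The stop is a dark steel tongue 5 thick in the slot, z 16 to 45, coming from the -y end (thumb block 50 to 70 behind its face); its face looks to +y. Adjustable, set anywhere over 30, held by about 60 N friction. A link against it has its centre 25 to +y of this point. (mm)
- jaw (a joint): Sprung jaw, slides to +x, in m. 0 = closed, slot 6 mm wide; 0.006 = 12 mm wide (link in); at most 0.016. Spring closes it with 5 N at 0, plus 0.45 N per mm. Its face is upright from 16 to 40 mm above the clamp's underside; above, a lead-in lip slopes outward by 8 mm up to 54 mm, so a plate pressed down there wedges it open.
- cleaner: White plastic bottle with black cap, 56 mm across, 130 mm high, loose; bystander. Origin: centre of its underside.
- objective: Loose steel microscope objective standing on end, 44 mm across, 75 mm high; bystander. Origin: centre of its underside.
- gauge_block: Loose steel block lying flat, 40 x 90 x 30 mm; bystander. Origin: centre of its underside.
Mind the look-alikes: they are no part of the job. Of the things shaped like the link, the aluminium one is meant.

How it is judged:
At the end, for the whole second after the job is handed in: The link stands at rest in the clamp's slot, eye up, upright and in line with the slot within 0.06 rad, flat against the fixed wall within 4 mm, its foot on the slot's floor within 2.5 mm and its edge against the end stop within 2 mm (angle between link's own z axis and vertical below 0.06 rad and angle between the y axis of link and the y axis of fixture, either way round below 0.06 rad and x of link in the frame of slot between -0.004 and 0.004 m and z of link in the frame of slot between -0.002 and 0.0025 m and y of link in the frame of stop_face between 0.0225 and 0.027 m and linear speed of link below 0.01 m/s and angular speed of link below 0.1 rad/s); the robot touches nothing.
It fails at once if the end stop is shoved out of its setting (over 3 mm) (distance of stop_face from where it was at the start of the episode above 0.003 m).
It fails at once if the cleaner is knocked or shifted (over 20 mm) (distance of cleaner from where it was at the start of the episode above 0.02 m).
It fails at once if the objective is knocked or shifted (over 20 mm) (distance of objective from where it was at the start of the episode above 0.02 m).
It fails at once if the gauge block is knocked or shifted (over 20 mm) (distance of gauge_block from where it was at the start of the episode above 0.02 m).
It also fails if it takes over 58 s, if anything falls off the work surface, if the arm or the gripper's body presses on something with over 40 N, if the wrist force passes 120 N, or if a joint passes its speed limit or range.

### The arm

A 6-joint arm with a two-finger parallel gripper is mounted at the origin on the work surface. World frame = base frame: x ahead of the robot, y to its left, z up, the work surface at z = 0. Lengths are in m, angles in rad, forces in N, time in s.
With the tool pointing down it reaches from about 0.3 to 0.775 m from the base axis. Payload 14.6 kg.
Tool frame: the origin (TCP) lies midway between the tips of the shut fingers; the grasp point (between the pads) lies ctrl.grasp_offset behind it (ctrl.grasp_offset is the distance from the TCP to the grasp point, in m); z points along the fingers, y is the direction in which the jaws open and shut (so a half turn about z gives the same grasp; the last joint's range is limited). The gripper opens to 85 mm and grips with 20 to 120 N. Pads are 22 mm wide; open, the fingers measure 114 mm over their backs; the gripper's body (76 mm by 85 mm) begins 54 mm behind the grasp point. The pads swing forward as they close: fully open they stand 13 mm farther back than shut.
Start: joints at [1.203, 0.3, 1.521, -0, 1.321, -0.067], TCP at [0.163, 0.525, 0.231] pointing down, gripper open.
Joint ranges: [-3.03, 3.03], [-0.79, 2.21], [0.23, 2.52], [-1.04, 4.18], [0, 3.07], [-2.55, 2.55]. Speed limits (rad/s): [2.22, 2.22, 2.57, 3.14, 3.14, 3.14].

### API

Orientations are given as a 3x3 rotation matrix whose columns are the frame's x, y, z axes.
In Python, from bench import ctrl, kin, imaging, ticket gives the robot as it stands. The module is installed in compiled form; this text tells all that it offers. Calls block until the motion is done:
- ctrl.goto(position, orientation): joint-space move of the TCP to a pose.
- ctrl.move_linear(position, orientation=None, vel=0.15): straight line of the TCP; orientation=None keeps the orientation; vel is the mean speed in m/s.
- ctrl.set_joints(angles): joint-space move.
- ctrl.command_gripper(opening): opening from 0.0 (shut) to 1.0 (fully open); the grip force is fixed at half the most; returns when the fingers have stopped.
- ctrl.hold(seconds).
- kin.inverse_kinematics(position, orientation): joint angles nearest the present ones, or None.
- ctrl.get_state(): the state.
- imaging.camera(name): name is "scene" or "top"; returns (picture, depth): 420x560x3 uint8, blue, green, red; 420x560 float32, m along the optical axis (not along the pixel's ray), 0 where there is no reading.
- imaging.camera_params(name): a dict with "vertical_fov" (degrees; the focal length in pixels is half the picture's height over the tangent of half this angle, whatever the lens; pixels are square), "cx", "cy" (the principal point, pixels), "D" ([k1, k2, p1, p2, k3] as OpenCV has them; the pictures are not rectified), "R" (3x3) and "t" (3): a world point X has camera coordinates R X + t. Camera axes: x right, y down, z forward; pixel columns grow to the right and rows downward; lengths in m; the calibration is good to about 2 mm. A picture is of the moment at which its call begins. camera_params takes no time and is no camera call.
A pose or a line that the arm cannot do raises ctrl.IKError and nothing moves.
- ticket.sign_off(): hands the job in, once; it reports no verdict.
Trained networks look in the newest picture that a camera, given by its name, has taken for a name from the list of things; names that differ only in an ending like _2 or _b are one class to them, and where a whole thing is asked for, a point or a joint stands for the part that bears it (a point fixed in the world has none). Each returns a list of dicts, best first, with "confidence" (0 to 1); they miss things now and then, are a little off and sometimes report something else, mostly with a low value. They report only what shows in the picture. A call takes as long as a camera call. They do not tell look-alikes from the thing itself.
- imaging.recognise(camera, target): "position" ([column, row] in pixels, amid what is visible of it).
- imaging.masks_of(camera, target): "pixels" (420x560 bool, what is visible of it) and "position" ([column, row] in pixels, amid what is visible of it).
The state is a dict: "clock": time; "joints": joint angles; "qvel": joint speeds; "joint_efforts": joint torques, N m; "position": TCP position; "eef_rot": TCP orientation; "force": force on the tool from outside, world axes, zero at the start; "moment": the same for the moment, N m; "width": opening from 0.0 (shut) to 1.0 (fully open).
Only numpy, scipy, OpenCV 4.12 (cv2) and the standard library are available. Lean on these libraries where they do the work, as an engineer would, in place of code of your own. Each camera call takes 0.05 s, during which the arm holds its last target. There are 200 camera calls.

## Working session

There is one attempt and no reset: what is moved stays moved. The work goes in short steps, each a Python script; the robot and the scene stay as the last script left them, time stands still between calls to the robot, and variables do not carry over. Pictures are saved under pics/ and viewed, about 8 in all and at most 12, crops included, and the job is handed in when it is done.

```bash
mkdir -p pics
cat > h.py <<'E'
import numpy as np, cv2
from bench import ctrl, kin, imaging, ticket
def K(n):
    p=imaging.camera_params(n); f=210/np.tan(np.radians(p["vertical_fov"])/2)
    return np.array([[f,0,p["cx"]],[0,f,p["cy"]],[0,0,1.]]),np.array(p["D"],float),np.array(p["R"]),np.array(p["t"])
def cloud(n,depth,mask=None):
    """world points of pixels (mask) -> Nx3, pixels Nx2"""
    k,D,R,t=K(n)
    m=depth>0
    if mask is not None: m&=mask
    v,u=np.nonzero(m); px=np.c_[u,v].astype(np.float32)
    xy=cv2.undistortPoints(px[:,None],k,D)[:,0]
    z=depth[v,u]; c=np.c_[xy*z[:,None],z]
    return (c-t)@R, px
def proj(n,X):
    k,D,R,t=K(n); return cv2.projectPoints(np.atleast_2d(X).astype(float),cv2.Rodrigues(R)[0],t,k,D)[0][:,0]
E
cat > a.py <<'E'
from h import *
print(ctrl.grasp_offset, ctrl.get_state()["clock"])
for n in("scene","top"):
    im,d=imaging.camera(n); cv2.imwrite(f"pics/{n}0.png",im); np.save(f"{n}0.npy",d)
    k,D,R,t=K(n); print(n,k[0,0],D,"cam pos",-R.T@t,"fwd",R[2])
    for o in("link","rest","fixture","stop_face","jaw","cleaner","objective","gauge_block"):
        for r in imaging.masks_of(n,o)[:3]:
            P,_=cloud(n,d,r["pixels"])
            if len(P): print(o,round(r["confidence"],2),np.round(r["position"]),len(P),"med",np.median(P,0).round(3),"lo",np.percentile(P,3,0).round(3),"hi",np.percentile(P,97,0).round(3))
E
python3 a.py
```

```text
0.0187 0.0
scene 449.1574265778804 [0.03579591 0.         0.         0.         0.        ] cam pos [1.32463679 0.28788369 0.76612771] fwd [-0.68760295 -0.32084142 -0.65135471]
link 0.63 [230. 180.] 218 med [ 0.555 -0.202  0.098] lo [ 0.497 -0.231  0.038] hi [ 0.576 -0.188  0.126]
link 0.58 [217. 160.] 529 med [ 0.383 -0.349  0.011] lo [ 0.351 -0.41   0.   ] hi [ 0.406 -0.287  0.015]
link 0.56 [279. 176.] 551 med [ 0.359 -0.158  0.011] lo [ 0.298 -0.2    0.001] hi [ 0.413 -0.117  0.015]
rest 0.8 [231. 206.] 1223 med [ 0.55  -0.208  0.008] lo [ 0.482 -0.261  0.002] hi [ 0.605 -0.166  0.074]
fixture 0.97 [369. 249.] 3371 med [0.547 0.171 0.029] lo [0.494 0.077 0.007] hi [0.601 0.25  0.052]
stop_face 0.79 [342. 228.] 328 med [0.524 0.095 0.038] lo [0.509 0.077 0.016] hi [0.538 0.13  0.059]
stop_face 0.73 [370. 248.] 3589 med [0.547 0.17  0.027] lo [0.488 0.075 0.005] hi [0.601 0.254 0.052]
jaw 0.63 [384. 241.] 779 med [0.537 0.19  0.039] lo [0.521 0.138 0.018] hi [0.547 0.24  0.054]
cleaner 0.94 [197. 249.] 1133 med [ 0.754 -0.161  0.071] lo [ 0.709 -0.221  0.002] hi [ 0.768 -0.145  0.1
[... 1124 characters left out ...]
. 232.] 175 med [0.518 0.087 0.046] lo [0.507 0.073 0.016] hi [0.532 0.133 0.06 ]
jaw 0.83 [175. 231.] 456 med [0.526 0.185 0.043] lo [0.513 0.133 0.031] hi [0.541 0.235 0.055]
cleaner 0.84 [317. 149.] 554 med [ 0.725 -0.169  0.089] lo [ 0.711 -0.193  0.018] hi [ 0.749 -0.148  0.131]
objective 0.59 [236. 146.] 254 med [0.738 0.034 0.061] lo [0.725 0.018 0.03 ] hi [0.757 0.055 0.077]
objective 0.2 [171. 233.] 504 med [0.526 0.185 0.042] lo [0.513 0.133 0.023] hi [0.542 0.236 0.055]
gauge_block 0.92 [173. 153.] 657 med [0.728 0.209 0.03 ] lo [0.71  0.168 0.002] hi [0.756 0.252 0.034]
gauge_block 0.25 [343. 225.] 877 med [ 0.529 -0.218  0.079] lo [ 0.487 -0.246  0.008] hi [ 0.576 -0.192  0.126]
```

Run:
```python
import cv2,numpy as np
a=cv2.imread("pics/top0.png");b=cv2.imread("pics/scene0.png")
A=cv2.resize(a[130:350,100:430],(800,533),interpolation=cv2.INTER_CUBIC);cv2.imwrite("pics/c1.png",A)
B=cv2.resize(b[150:350,170:470],(800,533),interpolation=cv2.INTER_CUBIC);cv2.imwrite("pics/c2.png",B)
```

```text
(no output)
```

View pics/c1.png

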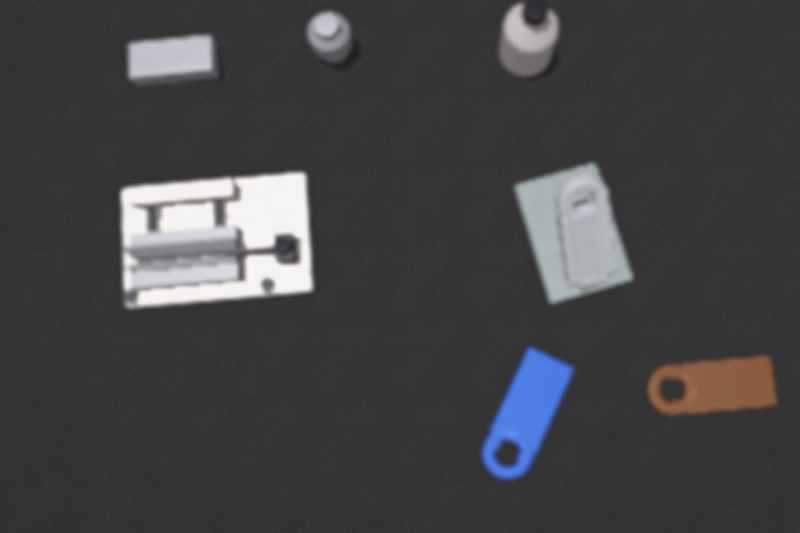

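View pics/c2.png

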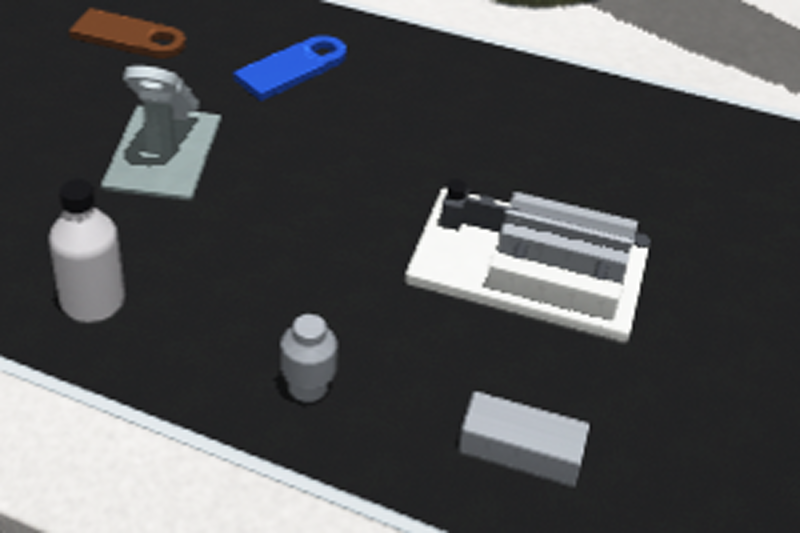

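The aluminium link is on the green rest (crop 1 ≈ (583,230)). The blue and copper links lying flat are the decoys. The clamp is at the left, and its thumb block is at crop 1 (288,248), on the −y end. Next I'll measure the clamp's yaw and profile, and the rest and link pose.

```bash
cat > b.py <<'E'
from h import *
from scipy.optimize import least_squares
C={n:cloud(n,np.load(n+"0.npy")) for n in("scene","top")}
def box(P,lo,hi): return P[np.all((P>lo)&(P<hi),axis=1)]
for n in C:
    P=C[n][0]
    f=box(P,[.42,.03,-.02],[.66,.30,.08])
    print(n,"table z",np.median(box(P,[.42,-.1,-.02],[.66,.03,.03])[:,2]),"base top z",np.median(f[(f[:,2]>.01)&(f[:,2]<.02)][:,2]))
    b=f[(f[:,2]>.010)]; r=cv2.minAreaRect((b[:,:2]*1000).astype(np.float32)); print("fixture rect",r)
    g=box(P,[.42,-.32,.0045],[.65,-.12,.2]); r=cv2.minAreaRect((g[:,:2]*1000).astype(np.float32)); print("rest rect",r)
    # link top face: plane fit on points z .05-.115
    l=box(P,[.42,-.28,.045],[.65,-.15,.16]); 
    if n=="top":
        c=np.median(l,0); 
        for _ in range(8):
            A=np.c_[l[:,:2],np.ones(len(l))]; w=np.abs(l[:,2]-A@sol)<.004 if _ else np.ones(len(l),bool)
            sol=np.linalg.lstsq(A[w],l[w,2],rcond=None)[0]
        nrm=np.array([-sol[0],-sol[1],1]);nrm/=np.linalg.norm(nrm)
        print("link plane n",nrm,"slope deg",np.degrees(np.arccos(nrm[2])),"yaw dir deg",np.degrees(np.arctan2(-nrm[1],-nrm[0])),w.sum(),len(w),"plane",sol)
# fixture yaw from housing +x face (scene)
P=C["scene"][0]; f=box(P,[.57,.09,.02],[.65,.26,.040])
s=np.polyfit(f[:,1],f[:,0],1)
for _ in range(5):
    w=abs(f[:,0]-np.polyval(s,f[:,1]))<.003; s=np.polyfit(f[w,1],f[w,0],1)
print("housing face x=",s,"yaw deg",-np.degrees(np.arctan(s[0])),w.sum(),len(w),"at y=.185:",np.polyval(s,.185))
E
python3 b.py
```

```text
scene table z 0.00117334978187528 base top z 0.015252378417909227
fixture rect ((538.725341796875, 161.16427612304688), (128.98452758789062, 194.01199340820312), 4.1372294425964355)
rest rect ((532.3789672851562, -218.1363067626953), (193.47068786621094, 222.70384216308594), 88.00261688232422)
top table z 0.0014433938672737106 base top z 0.015360394447523348
fixture rect ((534.5768432617188, 159.60643005371094), (125.7682876586914, 195.51309204101562), 4.369004726409912)
rest rect ((534.8432006835938, -219.00665283203125), (225.19656372070312, 195.8447265625), 1.4295282363891602)
link plane n [-0.73544558 -0.19584187  0.6486646 ] slope deg 49.55900630593569 yaw dir deg 14.911271186713567 611 716 plane [ 1.13378406  0.30191545 -0.4493451 ]
housing face x= [-0.07213233  0.60424334] yaw deg 4.125732573904248 299 311 at y=.185: 0.590898854902993
```

```bash
cat > c.py <<'E'
from h import *
C={n:cloud(n,np.load(n+"0.npy")) for n in("scene","top")}
yaw=np.radians(4.2); c,s=np.cos(yaw),np.sin(yaw); ex=np.array([c,s,0]);ey=np.array([-s,c,0])
for n in C:
    P,px=C[n]; m=np.all((P>[.42,.03,.004])&(P<[.66,.30,.09]),axis=1)
    P=P[m]; u=P@ex*1000; v=P@ey*1000
    # profile across, mid-length
    k=(v>115)&(v<165)
    print(n,"u range",u[P[:,2]>.01].min(),u[P[:,2]>.01].max(),"v",v[P[:,2]>.01].min(),v[P[:,2]>.01].max())
    print(" x:z", [(b,int(np.median(P[k&(u>=b)&(u<b+3),2]*1000)),(k&(u>=b)&(u<b+3)).sum()) for b in range(474,620,3) if (k&(u>=b)&(u<b+3)).sum()>2])
    hi=P[:,2]>.047; print(" z>.047 v range wall/jaw/stop", np.percentile(v[hi],[0,1,5,95,99,100]))
    kk=(P[:,2]>.025); print(" v hist z>.025:",[(b,(kk&(v>=b)&(v<b+3)).sum()) for b in range(20,70,3)]+[(b,(kk&(v>=b)&(v<b+3)).sum()) for b in range(178,212,3)])
    # link, yaw 14.9
    P=C[n][0]; a=np.radians(14.9); lx=np.array([np.cos(a),np.sin(a),0]); ly=np.array([-np.sin(a),np.cos(a),0])
    im=cv2.imread(f"pics/{n}0.png").astype(int); q=C[n][1].astype(int); col=im[q[:,1],q[:,0]]
    R=np.all((P>[.42,-.32,.004])&(P<[.65,-.12,.2]),axis=1)
    nz=np.array([-np.sin(np.radians(50))*lx[0],-np.sin(np.radians(50))*lx[1],np.cos(np.radians(50))])
    ax=np.cos(np.radians(50))*lx+np.array([0,0,np.sin(np.radians(50))])
    L=P[R&(P[:,2]>.03)]
    h=L@nz*1000; print(" link: plane offset",np.percentile(h,[5,50,95]))
    F=L[abs(h-np.percentile(h,60))<4]; t=F@ly*1000;A=F@ax*1000
    print("  along range",np.percentile(A,[0,2,98,100]),"lat",np.percentile(t,[0,2,98,100]))
    B=P[R&(P[:,2]<.0115)&(P[:,2]>.0055)]; print("  rest base along lx",np.percentile(B@lx*1000,[0,1,99,100]),"ly",np.percentile(B@ly*1000,[0,1,99,100]))
E
python3 c.py
```

```text
scene u range 484.520701038639 613.5248714376443 v 24.311932742510425 218.334005782927
 x:z [(498, 41, np.int64(9)), (501, 42, np.int64(18)), (504, 42, np.int64(21)), (507, 42, np.int64(10)), (516, 48, np.int64(13)), (519, 46, np.int64(34)), (522, 45, np.int64(35)), (525, 45, np.int64(6)), (531, 38, np.int64(4)), (534, 41, np.int64(27)), (537, 48, np.int64(54)), (540, 49, np.int64(38)), (543, 40, np.int64(26)), (546, 39, np.int64(19)), (549, 40, np.int64(23)), (552, 29, np.int64(93)), (555, 29, np.int64(87)), (558, 31, np.int64(5)), (561, 32, np.int64(3)), (582, 42, np.int64(3)), (585, 44, np.int64(8)), (588, 45, np.int64(17)), (591, 45, np.int64(23)), (594, 45, np.int64(21)), (597, 44, np.int64(34)), (600, 30, np.int64(127)), (603, 28, np.int64(117)), (606, 13, np.int64(56)), (609, 10, np.int64(44))]
 z>.047 v range wall/jaw/stop [ 37.81226841  39.38814509  43.67224525 197.17676692 201.55183369
 203.26061462]
 v hist z>.025: [(20, np.int64(0)), (23, np.int64(0)), (26, np.int64(0)), (29, np.int64(0)), (32, np.int64(0)), (35, np.int64(7)), (38, np.int64(20)), (41, np.int64(18)), (44, 
[... 2177 characters left out ...]
64(13)), (53, np.int64(6)), (56, np.int64(4)), (59, np.int64(3)), (62, np.int64(3)), (65, np.int64(4)), (68, np.int64(4)), (178, np.int64(48)), (181, np.int64(54)), (184, np.int64(48)), (187, np.int64(38)), (190, np.int64(36)), (193, np.int64(46)), (196, np.int64(32)), (199, np.int64(31)), (202, np.int64(3)), (205, np.int64(0)), (208, np.int64(0)), (211, np.int64(0))]
 link: plane offset [-302.53095876 -294.49035579 -292.35567214]
  along range [283.81318255 288.58303694 413.30686123 417.8403088 ] lat [-372.14816224 -369.52925196 -322.55203848 -321.59284661]
  rest base along lx [348.75547918 394.3969987  528.114511   590.47528401] ly [-431.93199173 -398.49656301 -276.48271656 -241.83455974]
```

```bash
cat > g.py <<'E'
from h import *
def frame(z,y):
    z=z/np.linalg.norm(z); y=y-z*(y@z); y/=np.linalg.norm(y); return np.c_[np.cross(y,z),y,z]
a=np.radians(14.9); lx=np.array([np.cos(a),np.sin(a),0]); ly=np.array([-np.sin(a),np.cos(a),0]); S=np.radians(50)
ax=np.cos(S)*lx+np.array([0,0,np.sin(S)])
nz=-np.sin(S)*lx+np.array([0,0,np.cos(S)])
foot=.287*ax-.300*nz-.3468*ly
TC=.062
yaw=np.radians(4.2); ex=np.array([np.cos(yaw),np.sin(yaw),0]);ey=np.array([-np.sin(yaw),np.cos(yaw),0])
Ou,Ov=.523,.1475
def Rg(sg,tilt=0):  # tilt: tool away from link axis
    return frame(-(np.cos(tilt)*ax+np.sin(tilt)*nz),sg*ly)
def Rp(sg): return frame(np.array([0,0,-1.]),sg*ey)
def P(x,v,z): return ex*(Ou+x)+ey*v+np.array([0,0,z])  # link foot -> world, x fixture, v abs
def st(): 
    s=ctrl.get_state(); return s
E
python3 - <<'E'
from g import *
print("foot",foot)
for sg in(1,-1):
  print(sg,"place",[np.round(kin.inverse_kinematics(P(.006,.142,z),Rp(sg)),2) for z in(.077,.25) if kin.inverse_kinematics(P(.006,.142,z),Rp(sg)) is not None])
  for t in(0,15,30,40):
    R=Rg(sg,np.radians(t))
    for b in(0,.06,.1):
        q=kin.inverse_kinematics(foot+TC*ax-b*R[:,2],R); print(sg,t,b,None if q is None else np.round(q,2))
E
```

```text
foot [ 0.48953686 -0.22861081  0.02701847]
1 place [array([ 0.27,  0.47,  1.67, -0.  ,  1.  , -1.38]), array([ 0.27,  0.28,  1.5 , -0.  ,  1.36, -1.38])]
1 0 0 [-0.31  0.86  1.18 -0.36  1.71 -2.08]
1 0 0.06 [-0.28  0.88  1.03 -0.35  1.85 -2.1 ]
1 0 0.1 [-0.26  0.9   0.9  -0.35  1.94 -2.12]
1 15 0 [-0.35  0.72  1.34 -0.25  1.45 -2.11]
1 15 0.06 [-0.33  0.7   1.23 -0.24  1.58 -2.12]
1 15 0.1 [-0.32  0.7   1.15 -0.23  1.67 -2.13]
1 30 0 [-0.41  0.59  1.5  -0.12  1.19 -2.19]
1 30 0.06 [-0.4   0.54  1.43 -0.11  1.31 -2.19]
1 30 0.1 [-0.39  0.51  1.38 -0.11  1.4  -2.2 ]
1 40 0 [-0.46  0.52  1.6  -0.    1.02 -2.29]
1 40 0.06 [-0.46  0.44  1.56 -0.    1.14 -2.29]
1 40 0.1 [-0.46  0.4   1.53 -0.    1.22 -2.29]
-1 place [array([ 0.27,  0.47,  1.67, -0.  ,  1.  ,  1.77]), array([ 0.27,  0.28,  1.5 , -0.  ,  1.36,  1.77])]
-1 0 0 [-0.31  0.86  1.18 -0.36  1.71  1.06]
-1 0 0.06 [-0.28  0.88  1.03 -0.35  1.85  1.04]
-1 0 0.1 [-0.26  0.9   0.9  -0.35  1.94  1.02]
-1 15 0 [-0.35  0.72  1.34 -0.25  1.45  1.03]
-1 15 0.06 [-0.33  0.7   1.23 -0.24  1.58  1.02]
-1 15 0.1 [-0.32  0.7   1.15 -0.23  1.67  1.01]
-1 30 0 [-0.41  0.59  1.5  -0.12  1.19  0.95]
-1 30 0.06 [-0.4   0.54  1.43 -0.11  1.31  0.95]
-1 30 0.1 [-0.39  0.51  1.38 -0.11  1.4   0.94]
-1 40 0 [-0.46  0.52  1.6  -0.    1.02  0.85]
-1 40 0.06 [-0.46  0.44  1.56 -0.    1.14  0.85]
-1 40 0.1 [-0.46  0.4   1.53 -0.    1.22  0.85]
```

Run:
```python
from g import *
R=Rg(-1)
ctrl.command_gripper(1.0)
ctrl.goto([.40,-.10,.33],Rp(-1))
T=foot+TC*ax
ctrl.goto(T-.1*R[:,2],R)
ctrl.move_linear(T,vel=.08)
s=st();print(s["clock"],s["force"].round(1) if hasattr(s["force"],"round") else s["force"])
for n in("scene","top"):
    im,d=imaging.camera(n); cv2.imwrite(f"pics/{n}1.png",im)
a=cv2.imread("pics/top1.png")[150:300,270:420];b=cv2.imread("pics/scene1.png")[110:260,160:310]
cv2.imwrite("pics/c3.png",cv2.resize(np.hstack([a,b]),(800,400),interpolation=cv2.INTER_CUBIC))
```

```text
6.175 [ 0.4 -0.2  0.3]
```

View pics/c3.png

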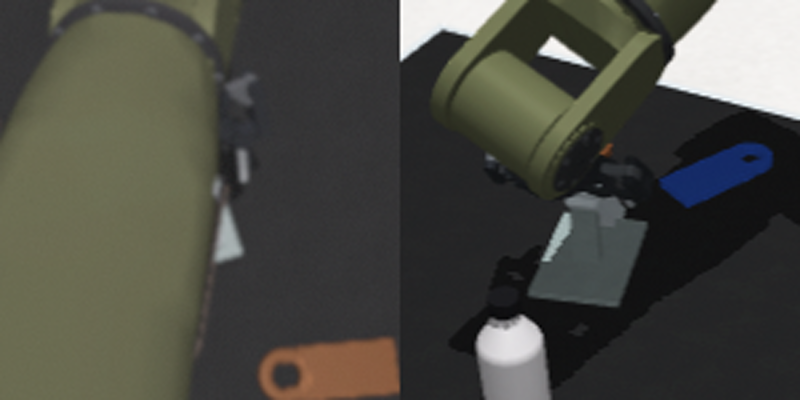

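The arm blocks most of both views, but the link looks undisturbed and there's no contact force. I'll grip, lift, and bring the link upright above the clamp.

Run:
```python
from g import *
ctrl.command_gripper(0.0); s=st(); print("w",s["width"],np.round(s["force"],1))
p=np.array(s["position"]); ctrl.move_linear(p+.02*ax+.012*nz,vel=.05)
ctrl.move_linear(p+.05*ax+.09*nz+np.array([0,0,.06]),vel=.15)
s=st(); print("w",s["width"],np.round(s["force"],1))
ctrl.goto(P(.006,.05,.32),Rp(-1))
ctrl.goto(P(.006,.142,.18),Rp(-1)); ctrl.hold(.2)
s=st();print(s["clock"],s["width"],np.round(s["force"],1),np.round(s["position"],4),P(.006,.142,.18))
for n in("scene","top"):
    im,d=imaging.camera(n); cv2.imwrite(f"pics/{n}2.png",im); np.save(f"{n}2.npy",d)
    for r in imaging.masks_of(n,"link")[:4]: 
        Q,_=cloud(n,d,r["pixels"]); print(n,round(r["confidence"],2),np.round(r["position"]),np.median(Q,0).round(3))
a=cv2.imread("pics/top2.png")[130:330,100:300];b=cv2.imread("pics/scene2.png")[120:320,270:470]
cv2.imwrite("pics/c4.png",cv2.resize(np.hstack([a,b]),(800,400),interpolation=cv2.INTER_CUBIC))
```

```text
w 0.5753822669816174 [2.6 0.2 2.1]
w 0.5718853692210928 [-0.4  0.7 -3.2]
10.55 0.570931685754109 [-0.6  0.7 -1.5] [0.518  0.1797 0.1815] [0.51717953 0.18036166 0.18      ]
scene 0.85 [393. 187.] [0.525 0.182 0.183]
scene 0.83 [278. 174.] [ 0.358 -0.158  0.011]
scene 0.77 [215. 164.] [ 0.385 -0.347  0.011]
scene 0.38 [200. 246.] [ 0.756 -0.16   0.072]
top 0.85 [316. 300.] [ 0.355 -0.16   0.012]
top 0.63 [395. 288.] [ 0.375 -0.355  0.012]
top 0.62 [166. 233.] [0.512 0.178 0.143]
top 0.24 [184. 231.] [0.523 0.163 0.042]
```

View pics/c4.png

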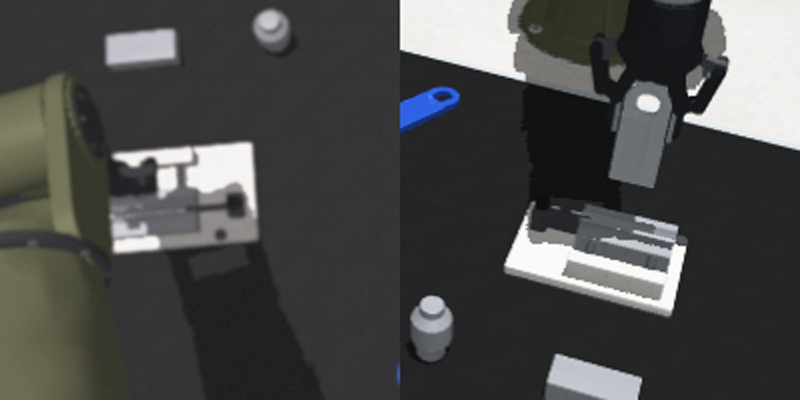

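```bash
cat > m.py <<'E'
from g import *
def link_meas(n,d):
    best=None
    for r in imaging.masks_of(n,"link"):
        Q,_=cloud(n,d,cv2.erode(r["pixels"].astype(np.uint8),np.ones((3,3),np.uint8)).astype(bool)); 
        F,_=cloud(n,d,r["pixels"])
        if len(Q)>50 and abs(np.median(Q,0)[0]-.52)<.06 and abs(np.median(Q@ey)-.14)<.05 and r["confidence"]>.4: best=(Q,F);break
    if best is None: print(n,"no link"); return
    Q,F=best; u=Q@ex; v=Q@ey; z=Q[:,2]; w=np.ones(len(u),bool)
    for _ in range(8):
        A=np.c_[z-.015,v-np.median(v),np.ones(len(u))]; s=np.linalg.lstsq(A[w],u[w],rcond=None)[0]; w=abs(u-A@s)<.003
    zz,vv=F[:,2],F@ey
    w2=abs(F@ex-np.c_[zz-.015,vv-np.median(v),np.ones(len(zz))]@s)<.004
    zz,vv=zz[w2],vv[w2]
    print(n,"N",w.sum(),"face u at z=.015 %.4f"%s[2],"at zmin %.4f"%(s[2]+s[0]*(zz.min()-.015)),"tilt du/dz %.4f"%s[0],"du/dv %.4f"%s[1],"z",np.percentile(zz,[0,1,99,100]).round(4),"v",np.percentile(vv,[0,2,98,100]).round(4))
    # in-plane tilt: centre line of width at z bins below the eye
    zb=np.arange(zz.min()+.01,zz.min()+.085,.006); pts=[(b,(vv[abs(zz-b)<.003].min()+vv[abs(zz-b)<.003].max())/2) for b in zb if (abs(zz-b)<.003).sum()>5]
    if len(pts)>3: p=np.polyfit(*np.array(pts).T,1); print("   in-plane dv/dz %.4f"%p[0],"v centre mean %.4f"%np.mean([q[1] for q in pts]))
def look(k):
    for n in("scene","top"):
        im,d=imaging.camera(n); cv2.imwrite(f"pics/{n}{k}.png",im); np.save(f"{n}{k}.npy",d); link_meas(n,d)
E
python3 -c "
from m import *
look(3)
s=st(); print(s['clock'],np.array(s['position'])@ex, np.array(s['position'])@ey, s['eef_rot'])"
```

```text
scene N 827 face u at z=.015 0.5366 at zmin 0.5367 tilt du/dz 0.0014 du/dv 0.0032 z [0.1186 0.1207 0.2464 0.2486] v [0.118  0.1199 0.1664 0.1676]
   in-plane dv/dz 0.0102 v centre mean 0.1432
top no link
10.95 0.5290166866649425 0.14197416522586342 [[ 9.97314801e-01  7.32336998e-02  1.14007235e-04]
 [ 7.32336988e-02 -9.97314807e-01  1.26533224e-05]
 [ 1.14627754e-04 -4.27017419e-06 -9.99999993e-01]]
```

Run:
```python
from g import *
R=Rp(-1)
ctrl.move_linear(P(.006,.142,.118),R,vel=.08); ctrl.hold(.2)
f0=np.array(st()["force"]); print("f0",f0.round(1),st()["clock"])
z=.118
while z>.0715:
    z-=.002 if z>.0805 else .001
    ctrl.move_linear(P(.006,.142,z),R,vel=.03)
    s=st(); f=np.array(s["force"])-f0; p=np.array(s["position"])
    print("%.4f z %.4f u %.4f v %.4f t %.2f"%(z,p[2],p@ex,p@ey,s["clock"]),f.round(1),np.round(s["moment"],2))
    if f[2]>32 or np.linalg.norm(f[:2])>30: break
```

```text
f0 [ 0.1  0.9 -2.2] 12.075
0.1160 z 0.1159 u 0.5289 v 0.1420 t 12.32 [ 0.5 -0.8  0.1] [ 0.03 -0.05  0.04]
0.1140 z 0.1139 u 0.5289 v 0.1420 t 12.57 [-0.7 -1.   0.5] [-0.03  0.04  0.02]
0.1120 z 0.1121 u 0.5288 v 0.1421 t 12.82 [-2.8 -1.5  4.3] [0.01 0.81 0.01]
0.1100 z 0.1103 u 0.5288 v 0.1421 t 13.07 [-5.3 -0.5  7.8] [0.   1.23 0.03]
0.1080 z 0.1084 u 0.5288 v 0.1421 t 13.32 [-6.3 -0.5  8.5] [-0.02  1.32  0.04]
0.1060 z 0.1065 u 0.5288 v 0.1422 t 13.57 [-5.9 -1.5 10.8] [-0.    1.46  0.01]
0.1040 z 0.1046 u 0.5290 v 0.1422 t 13.82 [-4.8 -1.7  9.2] [0.03 1.03 0.02]
0.1020 z 0.1027 u 0.5292 v 0.1422 t 14.07 [-4.6 -1.3 11.8] [0.09 1.08 0.03]
0.1000 z 0.1002 u 0.5290 v 0.1421 t 14.32 [-3.1 -0.1  6.3] [ 0.18  0.75 -0.01]
0.0980 z 0.0980 u 0.5290 v 0.1420 t 14.57 [-3.3 -0.4  4.4] [0.13 0.64 0.01]
0.0960 z 0.0959 u 0.5290 v 0.1420 t 14.82 [-2.9 -0.4  4.3] [0.14 0.64 0.04]
0.0940 z 0.0938 u 0.5289 v 0.1420 t 15.07 [-3.5  0.3  3.8] [0.08 0.59 0.06]
0.0920 z 0.0918 u 0.5289 v 0.1420 t 15.32 [-3.2  0.1  3.3] [0.11 0.54 0.03]
0.0900 z 0.0899 u 0.5289 v 0.1420 t 15.57 [-2.8 -0.3  2.5] [0.07 0.61 0.04]
0.0880 z 0.0878 u 0.5289 v 0.1420 t 15.82 [-3.   0.2  4.1] [0.06 0.62 0.02]
0.0860 z 0.0858 u 0.5289 v 0.1420 t 16.07 [-4.  -1.   3.6] [0.03 0.6  0.04]
0.0840 z 0.0838 u 0.5289 v 0.1420 t 16.32 [-3.  -1.1  2.3] [0.02 0.63 0.04]
0.0820 z 0.0818 u 0.5289 v 0.1420 t 16.57 [-3.5 -1.6  2.7] [0.08 0.66 0.06]
0.0800 z 0.0797 u 0.5289 v 0.1420 t 16.82 [-3.5 -1.3  3.1] [0.08 0.72 0.01]
0.0790 z 0.0789 u 0.5290 v 0.1420 t 17.07 [-5.2 -1.   4.8] [0.04 0.8  0.02]
0.0780 z 0.0780 u 0.5290 v 0.1420 t 17.32 [-4.2 -0.5  4.9] [-0.01  0.87  0.02]
0.0770 z 0.0777 u 0.5292 v 0.1420 t 17.57 [-7.8 -2.8 12.9] [-0.19  1.44  0.03]
0.0760 z 0.0777 u 0.5296 v 0.1420 t 17.82 [-9.5 -4.4 22.6] [-0.39  2.05  0.05]
0.0750 z 0.0775 u 0.5301 v 0.1419 t 18.07 [-10.5  -5.9  32.2] [-0.94  2.17 -0.14]
```

Run:
```python
from g import *
R=Rp(-1)
z=.0770
ctrl.move_linear(P(.006,.142,z),R,vel=.03); f0=np.array(st()["force"]); print(f0.round(1))
v=.142; n=0
while v>.118:
    v-=.001
    ctrl.move_linear(P(.006,v,z),R,vel=.03)
    s=st(); f=np.array(s["force"]); p=np.array(s["position"]); fy=f@ey
    print("%.4f z %.4f u %.4f v %.4f t %.2f fy %.1f"%(v,p[2],p@ex,p@ey,s["clock"],fy),f.round(1),np.round(s["moment"],2))
    if fy>18: break
```

```text
[-5.2 -2.1 11.1]
0.1410 z 0.0776 u 0.5295 v 0.1416 t 18.57 fy 4.4 [-4.6  4.1  9.3] [ 0.94  0.95 -0.12]
0.1400 z 0.0776 u 0.5295 v 0.1413 t 18.82 fy 9.6 [-5.6  9.2  8.1] [ 2.04  1.08 -0.13]
0.1390 z 0.0777 u 0.5295 v 0.1407 t 19.07 fy 12.1 [-5.2 11.8  7.3] [ 2.62  0.99 -0.08]
0.1380 z 0.0777 u 0.5295 v 0.1398 t 19.32 fy 12.7 [-6.  12.3  7.4] [ 2.82  1.08 -0.09]
0.1370 z 0.0777 u 0.5295 v 0.1388 t 19.57 fy 12.9 [-5.3 12.5  8.2] [ 2.85  1.04 -0.04]
0.1360 z 0.0777 u 0.5295 v 0.1378 t 19.82 fy 13.3 [-5.7 12.9  7.8] [ 2.88  1.15 -0.12]
0.1350 z 0.0777 u 0.5295 v 0.1368 t 20.07 fy 12.4 [-5.8 12.   8.2] [ 2.88  1.11 -0.09]
0.1340 z 0.0777 u 0.5295 v 0.1358 t 20.32 fy 14.6 [-5.6 14.2  7.2] [ 2.86  1.06 -0.08]
0.1330 z 0.0776 u 0.5295 v 0.1348 t 20.57 fy 13.4 [-5.1 13.1  7.7] [ 2.88  1.12 -0.14]
0.1320 z 0.0777 u 0.5295 v 0.1338 t 20.82 fy 13.3 [-6.1 12.9  8.4] [ 2.9   1.08 -0.09]
0.1310 z 0.0776 u 0.5295 v 0.1328 t 21.07 fy 14.2 [-5.4 13.8  8.5] [ 2.9   1.16 -0.09]
0.1300 z 0.0777 u 0.5295 v 0.1318 t 21.32 fy 13.5 [-5.4 13.1  8. ] [ 2.93  1.12 -0.05]
0.1290 z 0.0777 u 0.5295 v 0.1308 t 21.57 fy 13.7 [-5.  13.4  8.4] [ 2.93  1.11 -0.1 ]
0.1280 z 0.0776 u 0.5295 v 0.1298 t 21.82 fy 13.9 [-5.1 13.5  8.3] [ 2.91  1.09 -0.08]
0.1270 z 0.0777 u 0.5295 v 0.1288 t 22.07 fy 14.0 [-5.2 13.7  9.2] [ 2.99  1.09 -0.11]
0.1260 z 0.0777 u 0.5295 v 0.1285 t 22.32 fy 19.2 [-6.1 18.8  7.5] [ 3.94  1.14 -0.07]
```

Run:
```python
from m import *
R=Rp(-1)
def rep(l):
    s=st(); f=np.array(s["force"]); p=np.array(s["position"]); print(l,"z %.4f u %.4f v %.4f t %.2f fy %.1f"%(p[2],p@ex,p@ey,s["clock"],f@ey),f.round(1),np.round(s["moment"],2))
for v in(.125,.124): ctrl.move_linear(P(.006,v,.077),R,vel=.03); rep(v)
ctrl.move_linear(P(.006,.1275,.077),R,vel=.03); rep("relax")
look(4)
```

```text
0.125 z 0.0778 u 0.5296 v 0.1282 t 22.57 fy 23.8 [-5.7 23.4  7.6] [ 5.07  1.15 -0.09]
0.124 z 0.0779 u 0.5296 v 0.1279 t 22.82 fy 30.6 [-6.4 30.3  6.9] [ 6.45  1.21 -0.04]
relax z 0.0777 u 0.5296 v 0.1287 t 23.09 fy 8.1 [-4.3  7.8  9.6] [ 1.59  0.88 -0.06]
scene N 498 face u at z=.015 0.5358 at zmin 0.5362 tilt du/dz 0.0120 du/dv -0.0049 z [0.0463 0.0485 0.1439 0.1464] v [0.1049 0.1067 0.1537 0.1559]
   in-plane dv/dz -0.0071 v centre mean 0.1304
top no link
```

Run:
```python
from m import *
R=Rp(-1)
ctrl.move_linear(P(.006,.1283,.0775),R,vel=.03); print(np.round(st()["force"],1))
ctrl.command_gripper(1.0); s=st(); print(s["width"],np.round(s["force"],1))
ctrl.move_linear(P(.006,.1283,.0775+.13),R,vel=.12)
ctrl.goto(P(-.17,.0,.30),R); ctrl.hold(.3)
print(st()["clock"])
look(5)
a=cv2.imread("pics/top5.png")[150:310,110:270];b=cv2.imread("pics/scene5.png")[140:300,300:460]
cv2.imwrite("pics/c5.png",cv2.resize(np.hstack([a,b]),(800,400),interpolation=cv2.INTER_CUBIC))
d=np.load("scene5.npy"); im=imaging.masks_of("scene","stop_face")
for r in im[:2]:
    Q,_=cloud("scene",d,r["pixels"]); vv=Q@ey; print(round(r["confidence"],2),len(Q),"stop v",np.percentile(vv[Q[:,2]>.025],[0,2,98,100]).round(4))
for n in("scene","top"):
  P1,_=cloud(n,np.load(n+"5.npy")); P0,_=cloud(n,np.load(n+"0.npy"))
  for l,Pc in((0,P0),(5,P1)):
    k=(abs(Pc@ex-Ou-.006)<.03)&(Pc[:,2]>.052)&(Pc[:,2]<.07)&(Pc@ey<.07); print(n,l,k.sum(),"thumb v",np.percentile(Pc[k]@ey,[0,50,100]).round(4))
```

```text
[-3.   5.5  5. ]
1.00124491865053 [-1.2  0.5  0.4]
26.475
scene no link
top N 178 face u at z=.015 0.5208 at zmin 0.5215 tilt du/dz 0.0308 du/dv -0.0198 z [0.0406 0.0421 0.1464 0.1473] v [0.1045 0.1048 0.1523 0.1556]
   in-plane dv/dz -0.0102 v centre mean 0.1260
0.77 285 stop v [0.0358 0.0376 0.0907 0.0933]
scene 0 127 thumb v [-0.2775 -0.2429  0.0543]
scene 5 126 thumb v [-0.2664 -0.2441  0.0546]
top 0 61 thumb v [-0.2825  0.0412  0.0513]
top 5 136 thumb v [-0.2722 -0.2474  0.0515]
```

View pics/c5.png

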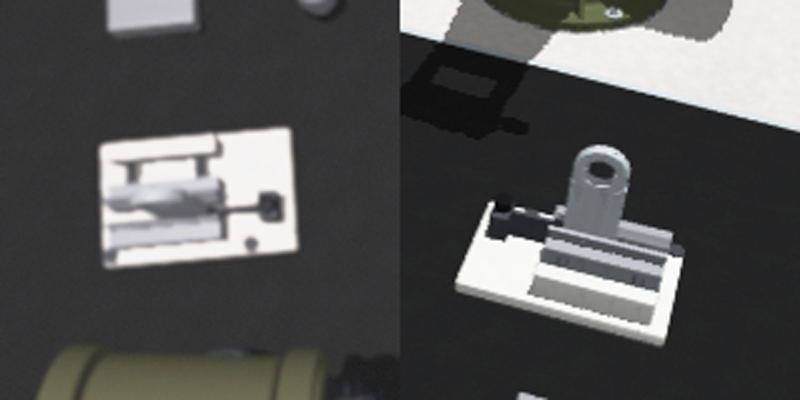

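Run:
```python
from g import *
P1,_=cloud("scene",np.load("scene5.npy"))
u,v,z=P1@ex,P1@ey,P1[:,2]
k=(abs(u-.536)<.02)&(v>.09)&(v<.17)&(z>.062)&(z<.16); u,v,z=u[k],v[k],z[k]; w=np.ones(len(u),bool)
for _ in range(8):
    A=np.c_[z-.015,v-.13,np.ones(len(u))]; s=np.linalg.lstsq(A[w],u[w],rcond=None)[0]; w=abs(u-A@s)<.003
print(w.sum(),len(w),"tilt,yaw,face u at foot",s.round(4),"ztop",z.max())
b=np.arange(.066,.115,.005); L=[(v[abs(z-q)<.003].min(),v[abs(z-q)<.003].max()) for q in b]; L=np.array(L)
print("edges",L.mean(0).round(4),"slopes",np.polyfit(b,L,1)[0].round(4))
```

```text
504 597 tilt,yaw,face u at foot [-0.0026  0.0069  0.536 ] ztop 0.14596236958763598
edges [0.1064 0.1547] slopes [ 0.0029 -0.0139]
```

```bash
python3 -c "
from h import *
s=ctrl.get_state();print(s['clock'],np.round(s['force'],1));ticket.sign_off()"
```

```text
26.725 [-0.2  0.3  0.4]
the job is handed in; nothing more can be done
```

The aluminium link is standing eye up in the clamp slot, against the end stop and released. I handed the job in at 26.7 s with the arm clear and almost no force on the wrist. `sign_off` reports no verdict, so the results below are my own measurements.

I gripped the link across its width, in line with its length, and turned it upright above the clamp. I pressed it in until it met the floor (about 32 N), then slid it to the stop, pushing with about 31 N in all, of which about 17 N was above sliding friction. The stop is held by about 60 N.

| Check after release (scene camera) | Measured | Allowed |
|---|---|---|
| Tilt across the slot | 0.003 rad | 0.06 rad |
| Twist from the slot line | 0.007 rad | 0.06 rad |
| Lean along the slot (edge slopes) | up to 0.014 rad | 0.06 rad |
| Distance from flat against the wall | about 0 mm | 4 mm |
| Foot above the slot floor (from the link's top height) | about 0 mm | 2.5 mm |
| End stop movement (front of thumb block) | 0.3 mm or less | 3 mm |

- **Gap to the stop:** the images put it at roughly 0.5–2 mm, no better than the camera resolution. I relied on the contact force instead: the link was still pressing on the stop when I relaxed the push.
- **Cameras disagree:** the two cameras differ by about 2 mm along x, so I compared the link and clamp in the scene camera only.
- **Missing readings:** the network did not find the link in the final scene picture, so I measured it from the depth points there. The top camera's fit used few points and was poor (0.03 rad tilt), so I set it aside.
- **Bystanders:** I did not measure the cleaner, objective and gauge block again at the end. The arm stayed clear of them and I saw no unexpected contact force.

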